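# Pick the solid pin by weight and hold it over the bearing housing

## Task

Two steel pins that look alike stand in the wooden rack; one is solid, the other hollow. Lift the pin in the left recess (the robot's left) clear of the rack to feel its weight and put it back in its recess, then lift the right one likewise; then present the heavier one, held upright in the gripper and centred over the bore of the grey bearing housing with its underside about 6 cm above the housing's top, while the lighter one stands back in the recess it came from. Finish while still holding the heavier pin there in the air, at rest; do not tip the pins over or disturb the jar, wrench and screwdriver.

Things in the scene. Friction and masses are not known exactly. Their poses are not given: they have to be found in the camera images.
- pin_a_center (a point): one of two look-alike steel pins: upright round bar, 36 mm in diameter, 70 mm tall. This point is its centre, 35 mm above its underside; z is its axis. It starts upright in a recess of the rack (which one varies), its centre 53 mm, its top 88 mm above the work surface. One pin is solid (475 to 645 g), the other hollow inside (230 to 335 g); they look the same, only lifting tells which.
- pin_b_center (a point): one of two look-alike steel pins: upright round bar, 36 mm in diameter, 70 mm tall. This point is its centre, 35 mm above its underside; z is its axis. It starts upright in a recess of the rack (which one varies), its centre 53 mm, its top 88 mm above the work surface. One pin is solid (475 to 645 g), the other hollow inside (230 to 335 g); they look the same, only lifting tells which.
- nest_left (a point): centre of the floor of the left recess (as the robot sees it, looking along +x) in the wooden rack, a fixed block 100 x 260 x 30 mm, long along its y (right to left). Recess: round, 42 mm in diameter, 12 mm deep, chamfered rim; the two lie 140 mm apart. The point is 18 mm above the work surface; z up.
- nest_right (a point): centre of the floor of the right recess (as the robot sees it, looking along +x) in the wooden rack, a fixed block 100 x 260 x 30 mm, long along its y (right to left). Recess: round, 42 mm in diameter, 12 mm deep, chamfered rim; the two lie 140 mm apart. The point is 18 mm above the work surface; z up.
- bore_top (a point): centre of the bore's mouth on the top face of the grey cast bearing housing, 50 mm above the work surface. The housing is fixed to the bench: a block 100 x 100 x 50 mm with two low bolted feet (14 mm high, reaching 73 mm from the centre along its own y). The bore is 42 mm in diameter and goes right through; z points up along its axis.
- grease_jar: bystander: grey plastic jar with a black cap, 64 mm in diameter, 75 mm tall, standing beyond the rack, towards the middle; origin at the centre of its underside. Leave it alone.
- wrench: bystander: steel wrench 180 mm long lying flat beyond the housing; origin at the middle of its underside, x along its length. Leave it alone.
- screwdriver: bystander: screwdriver 200 mm long lying to the left of the rack; origin at the middle of its underside, x along its length. Leave it alone.
There are look-alikes about, which are no part of the job. What is shaped like the part that bears pin_a_center but blue is not meant.

How it is judged:
On the way, in this order (a step that is already met when the one before it is completed fails the run):
1. the pin of the left recess is lifted clear of the rack in the fingers (30 mm or more) while the other stands in the right recess (((height (world z) of pin_a_center above 0.083 m and contact force between pin_a and the fingers above 1 N and horizontal distance between pin_b_center and nest_right below 0.01 m and height (world z) of pin_b_center below 0.058 m and angle between pin_b_center's own z axis and vertical below 0.12 rad) or (height (world z) of pin_b_center above 0.083 m and contact force between pin_b and the fingers above 1 N and horizontal distance between pin_a_center and nest_right below 0.01 m and height (world z) of pin_a_center below 0.058 m and angle between pin_a_center's own z axis and vertical below 0.12 rad))), for 0.2 s.
2. then the pin of the right recess is lifted likewise while the other stands in the left recess (((height (world z) of pin_a_center above 0.083 m and contact force between pin_a and the fingers above 1 N and horizontal distance between pin_b_center and nest_left below 0.01 m and height (world z) of pin_b_center below 0.058 m and angle between pin_b_center's own z axis and vertical below 0.12 rad) or (height (world z) of pin_b_center above 0.083 m and contact force between pin_b and the fingers above 1 N and horizontal distance between pin_a_center and nest_left below 0.01 m and height (world z) of pin_a_center below 0.058 m and angle between pin_a_center's own z axis and vertical below 0.12 rad))), for 0.2 s.
At the end, for the whole second after the job is handed in: Heavier pin held still in the fingers, touching nothing else, upright within 10 degrees, axis within 20 mm of the bore's, underside 20 to 120 mm above the housing; lighter pin upright, let go and at rest within 10 mm of its starting place in its own recess, weighing on the rack (under 4 N) (((horizontal distance between pin_a_center and bore_top below 0.02 m and height (world z) of pin_a_center between 0.105 and 0.205 m and angle between pin_a_center's own z axis and vertical below 0.17 rad and contact force between pin_a and the fingers above 2 N and linear speed of pin_a below 0.03 m/s and contact force between pin_a and housing below 0.1 N and contact force between pin_a and pin_b below 0.1 N and distance of pin_b_center from where it was at the start of the episode below 0.01 m and angle between pin_b_center's own z axis and vertical below 0.12 rad and linear speed of pin_b below 0.02 m/s and contact force between pin_b and the fingers below 0.1 N and contact force between pin_b and rack between 1.5 and 4 N) or (horizontal distance between pin_b_center and bore_top below 0.02 m and height (world z) of pin_b_center between 0.105 and 0.205 m and angle between pin_b_center's own z axis and vertical below 0.17 rad and contact force between pin_b and the fingers above 2 N and linear speed of pin_b below 0.03 m/s and contact force between pin_b and housing below 0.1 N and contact force between pin_b and pin_a below 0.1 N and distance of pin_a_center from where it was at the start of the episode below 0.01 m and angle between pin_a_center's own z axis and vertical below 0.12 rad and linear speed of pin_a below 0.02 m/s and contact force between pin_a and the fingers below 0.1 N and contact force between pin_a and rack between 1.5 and 4 N))); the arm keeps its last pose, push and grip.
It fails at once if a pin is tipped over (more than 35 degrees) (angle between any of pin_a_center, pin_b_center's own z axis and vertical above 0.61 rad).
It fails at once if the jar, wrench or screwdriver is moved by more than 25 mm (distance of any of grease_jar, wrench, screwdriver from where it was at the start of the episode above 0.025 m).
It also fails if it takes over 58 s, if anything falls off the work surface, if the arm or the gripper's body presses on something with over 40 N, if the wrist force passes 120 N, or if a joint passes its speed limit or range.

## Robot

A 7-joint arm with a two-finger parallel gripper is mounted at the origin on the work surface. World frame = base frame: x ahead of the robot, y to its left, z up, the work surface at z = 0. Lengths are in m, angles in rad, forces in N, time in s.
With the tool pointing down it reaches from about 0.35 to 0.9 m from the base axis. Payload 8.1 kg.
Tool frame: the origin (TCP) lies at the very end of the fingers, on their centre line; the grasp point (between the pads) lies 19 mm behind it; z points along the fingers, y is the line along which they close (so a half turn about z gives the same grasp; the last joint's range is limited). The gripper opens to 92 mm and grips with 3 to 60 N. Pads are 19 mm wide; open, the fingers measure 130 mm over their backs; the gripper's body (75 mm by 190 mm) begins 47 mm behind the grasp point.
Start: joints at [-1.397, 0.434, 0.025, 1.573, -0.012, 1.134, -0.075], TCP at [0.171, 0.601, 0.227] pointing down, gripper open.
Joint ranges: [-2.62, 2.62], [-0.44, 2.09], [-1.27, 1.32], [0.08, 2.57], [-1.32, 4.46], [0.12, 2], [-2.74, 2.74]. Speed limits (rad/s): [2.22, 2.22, 3.01, 3.01, 3.14, 3.14, 3.14].

## Interface

Orientations are given as a rotation vector (axis times angle).
In Python, from cell import arm gives the robot as it stands.
- The arm moves only by the tool jog_arm, never from a script. Its argument "rows" is a list of rows, each a list of 3 entries, a list of its own where there are three numbers: the shift along the world's x, y, z in cm, then the turn, a rotation vector about the world's x, y, z in degrees, then the opening, from 0 (shut) to 1 (fully open). A call has 1 to 8 rows; each row is the pose to reach, as a shift and turn from the pose commanded when the call began; what a row does not reach only later rows make up. A row lasts 1/8 s, in which the tool goes at most 62.5 mm and 10.7 degrees, less where a joint would pass 70% of its speed; a pose out of reach is approached as far as the arm can. A call with a gripper value outside its range is refused whole. The fingers move at their own pace and stop on an object; "newtons" is the grip in N (left out, the last holds). Time passes only in rows, so rows that repeat a pose let the fingers close. It gives the time, the measured TCP pose, the force, the opening and the grip force at its end, in the units of the state.
- arm.observe(): the state, without advancing time (a new reading comes with each control period).
- arm.get_image(name): name is "scene" or "side" or "wrist"; returns a dict with "img" (420x560x3 uint8, red, green, blue), "depth" (420x560 float32, m along the optical axis (not along the pixel's ray), 0 where there is no reading), "fx", "fy", "cx", "cy" (pixels), "dist_coeffs" ([k1, k2, p1, p2, k3] as OpenCV has them; the pictures are not rectified), "rvec" (rotation vector, rad) and "tvec" (3), from world to camera coordinates, as OpenCV has them; the wrist camera has in their place "mount" (4x4, takes a point from camera to tool coordinates, whose origin is the TCP and whose axes are the flange's). Camera axes: x right, y down, z forward; pixel columns grow to the right and rows downward; lengths in m; the calibration is good to about 2 mm. A picture is of the moment at which its call begins: read the wrist's pose just before it.
- arm.sign_off(): hands the job in; it is judged then, once.
The state is a dict: "clock": time; "joints": joint angles; "dq": joint speeds; "joint_efforts": joint torques, N m; "position": TCP position; "ee_rot": TCP orientation; "force": force on the tool from outside, world axes, zero at the start; "ft_torque": the same for the moment, N m; "width": opening from 0.0 (shut) to 1.0 (fully open); "gripper_force": force on a finger pad.
Only numpy, scipy, OpenCV 4.12 (cv2) and the standard library are available. Lean on these libraries where they do the work, as an engineer would, in place of code of your own. Each camera call takes 0.05 s, during which the arm holds its last target. There are 200 camera calls.

## Working session

There is one attempt and no reset: what is moved stays moved. The work goes in short steps, Python scripts to look and compute and a tool call to move; the robot and the scene stay as the last step left them, time stands still between calls to the robot, and variables do not carry over. Pictures are saved under pics/ and viewed, at most 10 in all, crops included, and the job is handed in when it is done.

Besides the shell and the picture viewer there is one more tool, called after ">>>" as name(argument=value, ...) on one line, values as JSON. jog_arm: Moves the arm, as the interface text tells. Its arguments: {"type":"object","properties":{"rows":{"type":"array","items":{"type":"array"}},"newtons":{"type":"number"}},"required":["rows"]}

```bash
mkdir -p pics; python3 - <<'E'
from cell import arm
import cv2,numpy as np
print(arm.observe())
for n in("scene","side"):
    d=arm.get_image(n);np.savez(n+".npz",**d)
    cv2.imwrite(f"pics/{n}0.png",d["img"][:,:,::-1])
    print(n,d["fx"],d["rvec"],d["tvec"],d["dist_coeffs"])
E
```

```text
{'clock': 0.0, 'joints': array([-1.39658476,  0.43524513,  0.02496129,  1.57411249, -0.01162996,
        1.13399893, -0.07510327]), 'dq': array([-0.00101283, -0.00107481,  0.00123303,  0.00099226,  0.00067089,
        0.00214761, -0.00071775]), 'joint_efforts': array([ 1.34552533e-04, -6.67828274e+01,  9.85719413e-01, -3.14476347e+01,
       -6.04704022e-02,  4.23990400e-02,  1.57567652e-04]), 'position': array([0.17070306, 0.60069205, 0.22592512]), 'ee_rot': array([-4.33529734e-01, -3.11142505e+00,  2.53702205e-03]), 'force': array([ 0.72959135, -0.43405485, -0.14445796]), 'ft_torque': array([ 0.05439405, -0.02172201, -0.00411804]), 'gripper_force': 0.0, 'width': 1.0022850280975601}
scene 512.231481161749 [ 1.46387114  2.10014172 -0.88097391] [ 0.14378631 -0.38274889  1.74680852] [0.04295059 0.         0.         0.         0.        ]
side 416.2004678624952 [ 2.25540265 -0.79228572  0.31102893] [-0.39951447  0.36979884  0.74013964] [-0.07871382  0.          0.          0.          0.        ]
```

View pics/scene0.png

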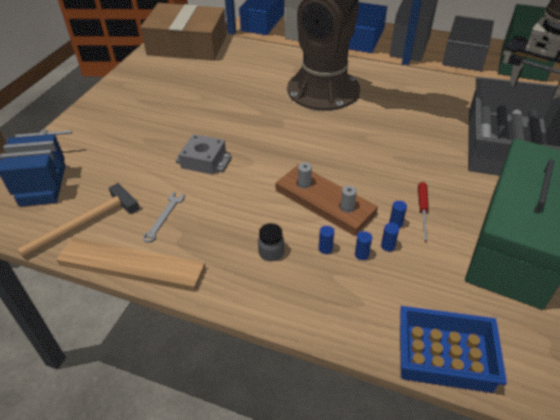

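View pics/side0.png

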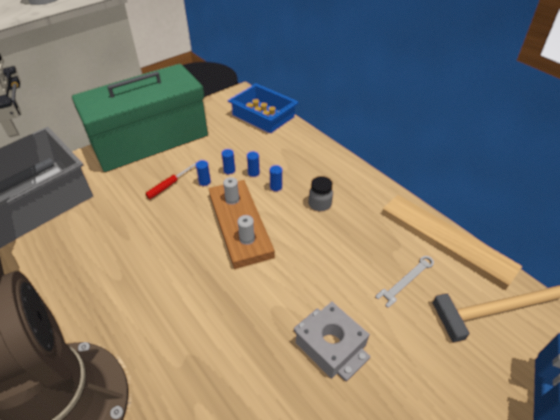

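The scene view shows two grey pins in the wooden rack: the left pin at (348,198) and the right pin at (305,175). In the side view they are at (231,190) and (246,228). The four blue cylinders, at scene (326,240), (363,245), (390,237) and (399,214), are look-alikes and not meant. The housing is at scene (204,150) and side (333,333). Next I'll measure the pins and housing and take a confirming crop.

```bash
cat >h.py <<'E'
import numpy as np,cv2
def K(d): return np.array([[d["fx"],0,d["cx"]],[0,d["fy"],d["cy"]],[0,0,1.]])
def rays(d,uv):
    p=cv2.undistortPoints(np.float64(uv).reshape(-1,1,2),K(d),d["dist_coeffs"])[:,0]
    return np.c_[p,np.ones(len(p))]
def Rt(d,T=None):  # camera->world R, origin
    if T is None:
        R=cv2.Rodrigues(d["rvec"])[0].T; return R,-R@np.ravel(d["tvec"])
    M=T@d["mount"]; return M[:3,:3],M[:3,3]
def plane(d,uv,z,T=None):
    R,o=Rt(d,T); r=rays(d,uv)@R.T
    return o+r*((z-o[2])/r[:,2])[:,None]
def cloud(d,T=None):
    v,u=np.mgrid[:420,:560]; R,o=Rt(d,T)
    return ((rays(d,np.c_[u.ravel(),v.ravel()])*d["depth"].reshape(-1,1))@R.T+o).reshape(420,560,3)
E
python3 - <<'E'
from h import *
S={n:dict(np.load(n+".npz")) for n in("scene","side")}
rois={"scene":[(348,198,14),(305,175,14),(204,150,28)],"side":[(231,190,14),(246,228,16),(333,333,45)]}
for n,d in S.items():
    P=cloud(d);hsv=cv2.cvtColor(d["img"],cv2.COLOR_RGB2HSV)
    for (u,v,r),(lo,hi) in zip(rois[n],[(.08,.096)]*2+[(.044,.056)]):
        m=np.zeros((420,560),bool);m[v-r:v+r,u-r:u+r]=1
        m&=(P[...,2]>lo)&(P[...,2]<hi)&(hsv[...,1]<80)
        q=P[m];ys,xs=np.nonzero(m)
        rc=cv2.minAreaRect(np.float32(q[:,:2]))
        print(n,len(q),q.mean(0).round(4),"rect",np.round(rc[0],4),np.round(rc[1],3),round(rc[2],1),"px",xs.mean().round(1),ys.mean().round(1), plane(d,[[xs.mean(),ys.mean()]],(lo+hi)/2)[0].round(4))
    # wood rack top
    m=(abs(P[...,2]-.03)<.006)&(hsv[...,1]>110)&(P[...,0]>.3)&(P[...,0]<.8)&((hsv[...,0]<15))
    nn,l,st,c=cv2.connectedComponentsWithStats(m.astype(np.uint8))
    k=1+st[1:,4].argmax();rc=cv2.minAreaRect(np.float32(P[l==k][:,:2]));print("rack",np.round(rc[0],4),np.round(rc[1],3),rc[2])
a=S["scene"]["img"][120:270,160:430];b=S["side"]["img"][150:400,190:400]
a=cv2.resize(a,(450,250),interpolation=2);b=cv2.resize(b,(300,357),interpolation=2)
a=cv2.copyMakeBorder(a,0,107,0,0,0)
cv2.imwrite("pics/crop1.png",np.hstack([a,b])[:,:,::-1])
E
```

```text
scene 143 [0.545  0.2319 0.0877] rect [0.5427 0.2312] [0.036 0.034] 49.5 px 349.0 190.7 [0.5454 0.232  0.088 ]
scene 126 [0.4979 0.1009 0.0877] rect [0.497  0.0998] [0.035 0.036] 68.5 px 304.7 167.1 [0.4983 0.101  0.088 ]
scene 772 [ 0.4767 -0.2111  0.0506] rect [ 0.4737 -0.2127] [0.106 0.104] 3.8 px 201.9 147.8 [ 0.4765 -0.2113  0.05  ]
rack [0.5191 0.1644] [0.263 0.105] 71.49098205566406
side 134 [0.5401 0.2251 0.0877] rect [0.5409 0.2284] [0.035 0.034] 85.7 px 230.1 183.1 [0.5399 0.2247 0.088 ]
side 169 [0.4933 0.0947 0.088 ] rect [0.494 0.096] [0.034 0.033] 62.1 px 245.1 221.9 [0.4933 0.0947 0.088 ]
side 2302 [ 0.4722 -0.2179  0.0509] rect [ 0.4747 -0.2156] [0.102 0.101] 3.3 px 332.6 334.7 [ 0.4721 -0.2181  0.05  ]
rack [0.5162 0.1615] [0.26  0.099] 70.6507339477539
```

View pics/crop1.png

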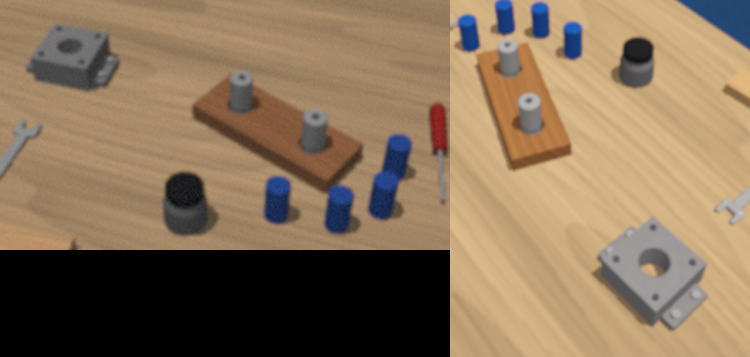

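```bash
python3 - <<'E'
from h import *
d=dict(np.load("scene.npz"));P=cloud(d)
print("blue tops",plane(d,[[399,206],[390,229],[363,237],[326,231]],.07).round(3))
d2=dict(np.load("side.npz"));P2=cloud(d2)
hsv=cv2.cvtColor(d2["img"],cv2.COLOR_RGB2HSV)
m=(hsv[...,0]>105)&(hsv[...,1]>150)&(P2[...,2]<.1)&(P2[...,2]>.01)&(P2[...,0]<.75)&(P2[...,1]<.4)
q=P2[m];print(len(q),q.min(0),q.max(0))
a=np.array([.171,.601]);b=np.array([.542,.229]);
for PP in(P,P2):
    Q=PP.reshape(-1,3);t=np.clip((Q[:,:2]-a)@(b-a)/((b-a)@(b-a)),0,1)
    near=np.linalg.norm(Q[:,:2]-(a+t[:,None]*(b-a)),axis=1)<.11
    for i in range(5):
        s=near&(t>=i/5)&(t<=(i+1)/5)
        if s.sum():print(i,np.percentile(Q[s,2],[50,95,100]).round(3))
E
```

```text
blue tops [[0.538 0.357 0.07 ]
 [0.62  0.352 0.07 ]
 [0.665 0.299 0.07 ]
 [0.677 0.214 0.07 ]]
2113 [ 0.51444239 -0.5819333   0.01001282] [0.74788854 0.36490656 0.0999825 ]
0 [0.302 0.429 0.466]
1 [0.002 0.118 0.181]
2 [0.001 0.007 0.03 ]
3 [0.001 0.024 0.075]
4 [0.006 0.069 0.093]
0 [0.071 0.337 0.403]
1 [0.003 0.155 0.184]
2 [0.001 0.015 0.029]
3 [0.001 0.023 0.073]
4 [0.01  0.071 0.091]
```

>>> jog_arm(rows=[[[4,-4,0],[0,0,0],1],[[8,-8,0],[0,0,0],1],[[12,-12,0],[0,0,0],1],[[16,-16,0],[0,0,0],1],[[20,-20,0],[0,0,0],1],[[24,-24,0],[0,0,0],1],[[28,-28,0],[0,0,0],1],[[32,-32,0],[0,0,0],1]], newtons=30)

```text
clock: 1.1
position: [0.4917, 0.2797, 0.2265]
ee_rot: [-0.433, -3.111, 0.0]
force: [0.9, 0.7, -0.3]
width: 0.999
gripper_force: 0.0
```

>>> jog_arm(rows=[[[3,-3,-2],[0,0,0],1],[[5.1,-5.2,-4],[0,0,0],0.75],[[5.1,-5.2,-5],[0,0,0],0.75],[[5.1,-5.2,-5],[0,0,0],0.75],[[5.1,-5.2,-5],[0,0,0],0.75]])

```text
clock: 1.72
position: [0.5413, 0.2306, 0.1772]
ee_rot: [0.43, 3.112, 0.001]
force: [0.2, 0.1, -0.3]
width: 0.751
gripper_force: 0.0
```

```bash
cat >>h.py <<'E'
def wrist(arm,name=None):
    s=arm.observe();d=arm.get_image("wrist");T=np.eye(4)
    T[:3,:3]=cv2.Rodrigues(s["ee_rot"])[0];T[:3,3]=s["position"]
    if name:cv2.imwrite(f"pics/{name}.png",d["img"][:,:,::-1])
    return s,d,T
def tops(d,T,lo,hi):
    P=cloud(d,T);m=((P[...,2]>lo)&(P[...,2]<hi)&(d["depth"]>0)).astype(np.uint8)
    n,l,st,c=cv2.connectedComponentsWithStats(m)
    for k in range(1,n):
        if st[k,4]>150:
            r=cv2.minEnclosingCircle(np.float32(P[l==k][:,:2]))
            print(st[k],c[k].round(),"mean",P[l==k].mean(0).round(4),"circ",np.round(r[0],4),round(r[1],4))
E
python3 - <<'E'
from h import *;from cell import arm
s,d,T=wrist(arm,"w1");print(s["clock"],s["position"],s["ee_rot"],s["width"],s["force"])
tops(d,T,.083,.093)
E
```

```text
1.725 [0.54129021 0.2306244  0.17724075] [4.30481985e-01 3.11189720e+00 1.34928659e-03] 0.7509623736141059 [ 0.20875536  0.14177722 -0.33641642]
[ 102  192   42   38 1195] [123. 210.] mean [0.4948 0.0991 0.0884] circ [0.4955 0.0973] 0.0183
[ 257  200   39   39 1174] [276. 220.] mean [0.5408 0.2292 0.0885] circ [0.5419 0.229 ] 0.0181
```

View pics/w1.png

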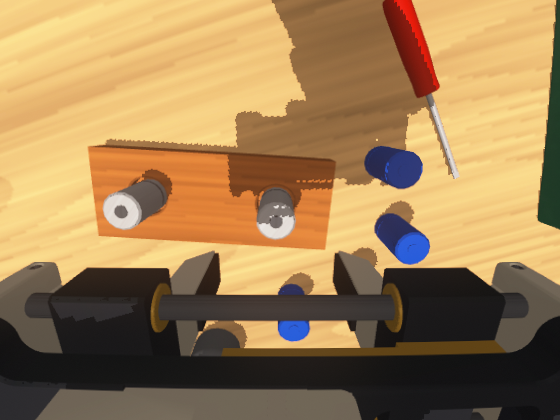

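The wrist view shows the rack with the left pin's top at (276,220) and the right pin's at (123,210). The blue look-alikes lie clear of them. The left pin is centred within 2 mm of the tool.

>>> jog_arm(rows=[[[0,-0.1,-4],[0,0,0],0.75],[[0,-0.1,-8],[0,0,0],0.75],[[0,-0.1,-11],[0,0,0],0.75],[[0,-0.1,-12.5],[0,0,0],0.75],[[0,-0.1,-12.5],[0,0,0],0.75]])

```text
clock: 2.4
position: [0.5415, 0.2286, 0.0516]
ee_rot: [-0.432, -3.111, 0.001]
force: [0.1, 0.6, 0.8]
width: 0.751
gripper_force: 0.0
```

>>> jog_arm(rows=[[[0,0,0],[0,0,0],0.2],[[0,0,0],[0,0,0],0.2],[[0,0,0],[0,0,0],0.2],[[0,0,0],[0,0,0],0.2],[[0,0,0],[0,0,0],0.2],[[0,0,0],[0,0,0],0.2]])

```text
clock: 3.15
position: [0.5422, 0.2284, 0.0522]
ee_rot: [0.433, 3.111, 0.001]
force: [-1.0, 0.4, 5.3]
width: 0.39
gripper_force: 29.9
```

>>> jog_arm(rows=[[[0,0,1],[0,0,0],0.2],[[0,0,3],[0,0,0],0.2],[[0,0,5],[0,0,0],0.2],[[0,0,6],[0,0,0],0.2],[[0,0,6],[0,0,0],0.2],[[0,0,6],[0,0,0],0.2],[[0,0,6],[0,0,0],0.2],[[0,0,6],[0,0,0],0.2]])

```text
clock: 4.15
position: [0.5416, 0.2281, 0.1112]
ee_rot: [-0.433, -3.111, 0.001]
force: [0.5, -0.4, -3.1]
width: 0.383
gripper_force: 29.9
```

>>> jog_arm(rows=[[[0,0,0],[0,0,0],0.2],[[0,0,0],[0,0,0],0.2],[[0,0,0],[0,0,0],0.2]])

```text
clock: 4.53
position: [0.5418, 0.2282, 0.1117]
ee_rot: [0.434, 3.111, 0.0]
force: [-0.5, 0.5, -1.9]
width: 0.385
gripper_force: 29.9
```

```bash
python3 - <<'E'
from h import *;from cell import arm
F=[]
for i in range(4):
    s,d,T=wrist(arm);F.append(s["force"])
print(s["clock"],s["position"],s["width"],np.round(F,2),s["joint_efforts"].round(2))
d=arm.get_image("side");cv2.imwrite("pics/s2.png",d["img"][120:270,150:350,::-1].repeat(3,0).repeat(3,1))
E
```

```text
4.675 [0.54182791 0.22819448 0.11174125] 0.383861558585466 [[-0.5   0.48 -1.88]
 [ 0.47 -0.13 -2.73]
 [-0.37 -0.47 -1.89]
 [ 0.84 -0.41 -3.46]] [  0.   -66.16   3.61 -26.6   -0.     0.09   0.  ]
```

View pics/s2.png

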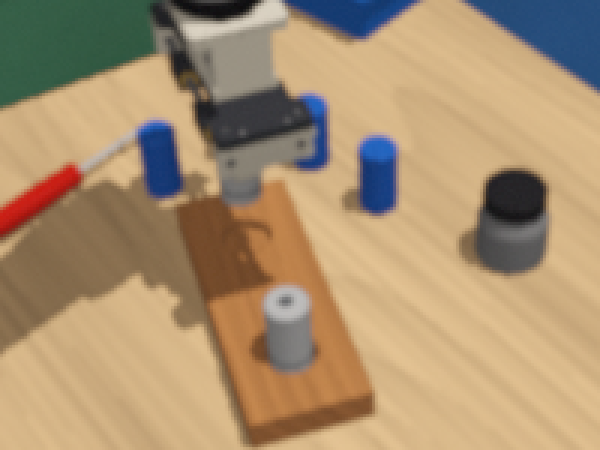

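The left pin is held clear of the rack at about (240,188) in the crop, and the right pin stands at (288,325). The wrist reads about -2.6 N, which suggests the left pin is the hollow one. I'll put it back.

>>> jog_arm(rows=[[[0,0,-2],[0,0,0],0.2],[[0,0,-4],[0,0,0],0.2],[[0,0,-5],[0,0,0],0.2],[[0,0,-5.5],[0,0,0],0.2],[[0,0,-5.8],[0,0,0],0.2],[[0,0,-5.9],[0,0,0],0.2],[[0,0,-5.9],[0,0,0],0.2],[[0,0,-5.9],[0,0,0],0.2]])

```text
clock: 5.78
position: [0.542, 0.2283, 0.0531]
ee_rot: [0.434, 3.111, 0.001]
force: [-0.1, 1.0, -2.9]
width: 0.386
gripper_force: 29.9
```

>>> jog_arm(rows=[[[0,0,-0.1],[0,0,0],0.2],[[0,0,-0.15],[0,0,0],0.2],[[0,0,-0.15],[0,0,0],0.2]])

```text
clock: 6.15
position: [0.5422, 0.2284, 0.0522]
ee_rot: [0.433, 3.111, 0.001]
force: [-2.0, -0.8, 6.9]
width: 0.383
gripper_force: 29.9
```

>>> jog_arm(rows=[[[0,0,0],[0,0,0],0.75],[[0,0,0],[0,0,0],0.75],[[0,0,0],[0,0,0],0.75],[[0,0,0],[0,0,0],0.75]])

```text
clock: 6.65
position: [0.5418, 0.2282, 0.0512]
ee_rot: [-0.434, -3.111, 0.0]
force: [-0.7, -0.8, -0.1]
width: 0.734
gripper_force: 0.0
```

>>> jog_arm(rows=[[[0,0,3],[0,0,0],0.75],[[0,0,7],[0,0,0],0.75],[[0,0,12],[0,0,0],0.75],[[-1.5,-4,12.5],[0,0,0],0.75],[[-3,-8,12.5],[0,0,0],0.75],[[-4.7,-13,12.5],[0,0,0],0.75],[[-4.7,-13,12.5],[0,0,0],0.75],[[-4.7,-13,12.5],[0,0,0],0.75]])

```text
clock: 7.65
position: [0.4951, 0.0986, 0.1765]
ee_rot: [0.434, 3.111, 0.001]
force: [-0.9, 0.4, 0.6]
width: 0.748
gripper_force: 0.0
```

```bash
python3 - <<'E'
from h import *;from cell import arm
s,d,T=wrist(arm,"w2");print(s["clock"],s["position"],s["ee_rot"],s["width"],s["force"])
tops(d,T,.083,.093)
E
```

```text
7.65 [0.49510349 0.09861172 0.17648509] [4.33916240e-01 3.11095085e+00 1.15306412e-03] 0.7484330756198541 [-0.85542027  0.43368413  0.59943819]
[ 257  200   40   39 1189] [276. 219.] mean [0.4939 0.0976 0.0886] circ [0.4954 0.0976] 0.0183
[ 405  210   40   38 1150] [425. 228.] mean [0.5399 0.2263 0.0884] circ [0.5416 0.2268] 0.0187
```

View pics/w2.png

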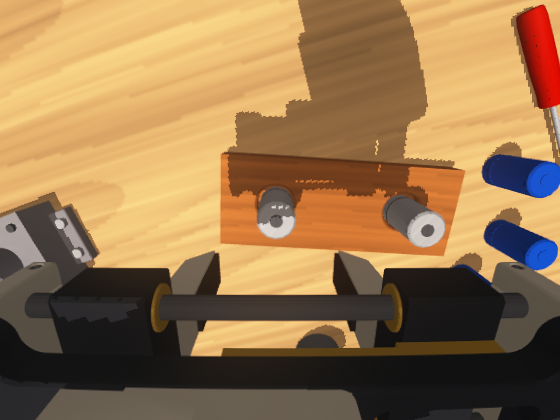

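Both pins stand in their recesses, the right one at (276,219) and the left one at (425,228). The tool is within 1 mm of the right pin's axis, so I'll grasp it.

>>> jog_arm(rows=[[[0,-0.1,-4],[0,0,0],0.75],[[0,-0.1,-8],[0,0,0],0.75],[[0,-0.1,-11],[0,0,0],0.75],[[0,-0.1,-12.5],[0,0,0],0.75],[[0,-0.1,-12.5],[0,0,0],0.75]])

```text
clock: 8.32
position: [0.4946, 0.0978, 0.0506]
ee_rot: [-0.432, -3.11, 0.001]
force: [0.7, 0.1, 0.4]
width: 0.751
gripper_force: 0.0
```

>>> jog_arm(rows=[[[0,0,0],[0,0,0],0.2],[[0,0,0],[0,0,0],0.2],[[0,0,0],[0,0,0],0.2],[[0,0,0],[0,0,0],0.2],[[0,0,0],[0,0,0],0.2],[[0,0,0],[0,0,0],0.2]], newtons=40)

```text
clock: 9.07
position: [0.4953, 0.0975, 0.0517]
ee_rot: [0.433, 3.111, 0.001]
force: [-0.3, 1.5, 6.1]
width: 0.383
gripper_force: 40.0
```

>>> jog_arm(rows=[[[0,0,1],[0,0,0],0.2],[[0,0,3],[0,0,0],0.2],[[0,0,5],[0,0,0],0.2],[[0,0,6],[0,0,0],0.2],[[0,0,6],[0,0,0],0.2],[[0,0,6],[0,0,0],0.2],[[0,0,6],[0,0,0],0.2],[[0,0,6],[0,0,0],0.2]])

```text
clock: 10.07
position: [0.4945, 0.0971, 0.1108]
ee_rot: [-0.433, -3.111, 0.001]
force: [0.0, 0.2, -5.1]
width: 0.383
gripper_force: 40.0
```

```bash
python3 - <<'E'
from h import *;from cell import arm
F=[]
for i in range(5):
    s,d,T=wrist(arm);F.append(s["force"][2])
print(s["clock"],s["position"],s["width"],s["gripper_force"],np.round(F,2),s["joint_efforts"].round(2))
E
```

```text
10.275 [0.494771   0.0971941  0.11110485] 0.3811813553704656 39.95013437932357 [-5.08 -4.93 -5.07 -4.85 -4.2 ] [ 0.000e+00 -5.605e+01  3.110e+00 -2.515e+01  1.000e-02  1.000e-01
  0.000e+00]
```

The right pin reads about -4.8 N, so it is the solid, heavier one. Left: about 2.6 N. I'll carry the right pin over the bore.

>>> jog_arm(rows=[[[0,0,3.3],[0,0,0],0.2],[[-0.2,-4,3.3],[0,0,0],0.2],[[-0.5,-9,3.3],[0,0,0],0.2],[[-0.9,-14,3.3],[0,0,0],0.2],[[-1.2,-19,3.3],[0,0,0],0.2],[[-1.6,-24,3.3],[0,0,0],0.2],[[-1.9,-28,3.3],[0,0,0],0.2],[[-2.1,-30,3.3],[0,0,0],0.2]])

```text
clock: 11.32
position: [0.4732, -0.2056, 0.1444]
ee_rot: [0.438, 3.111, -0.001]
force: [0.7, 0.2, -4.8]
width: 0.383
gripper_force: 40.0
```

>>> jog_arm(rows=[[[0,-1.1,0],[0,0,0],0.2],[[0,-1.1,0],[0,0,0],0.2],[[0,-1.1,0],[0,0,0],0.2],[[0,-1.1,0],[0,0,0],0.2],[[0,-1.1,0],[0,0,0],0.2],[[0,-1.1,0],[0,0,0],0.2]])

```text
clock: 12.08
position: [0.4739, -0.2135, 0.1443]
ee_rot: [0.433, 3.112, 0.0]
force: [1.1, -0.6, -5.0]
width: 0.383
gripper_force: 40.0
```

```bash
python3 - <<'E'
from h import *;from cell import arm
s,d,T=wrist(arm);print(s["clock"],s["position"],s["ee_rot"],s["width"],s["gripper_force"],s["force"],abs(s["dq"]).max())
d=arm.get_image("side");P=cloud(d);q=P[(abs(P[...,2]-.088)<.006)&(abs(P[...,0]-.542)<.04)&(abs(P[...,1]-.228)<.04)]
print("left pin",len(q),np.array(q).mean(0))
e=arm.get_image("scene")
a=d["img"][150:400,190:400];b=e["img"][90:240,150:400]
a=cv2.resize(a,(315,375));b=cv2.resize(b,(475,285));b=cv2.copyMakeBorder(b,0,90,0,0,0)
cv2.imwrite("pics/end.png",np.hstack([b,a])[:,:,::-1])
# housing rect (side), pin bottom silhouette position
P=cloud(e)
for n,PP in(("side",cloud(d)),("scene",P)):
    m=(PP[...,2]>.105)&(PP[...,2]<.125)&(np.hypot(PP[...,0]-.474,PP[...,1]+.214)<.04);print(n,m.sum(),PP[m].mean(0) if m.any() else "")
E
```

```text
12.075 [ 0.47391426 -0.21348308  0.14425949] [4.32838544e-01 3.11158142e+00 1.74067155e-04] 0.3825715829082759 39.95006327982992 [ 1.12961447 -0.56015895 -5.01056263] 0.0027178224163767707
left pin 128 [0.53997107 0.22551453 0.08816482]
side 50 [ 0.46123323 -0.22123042  0.11879204]
scene 43 [ 0.48270294 -0.2044462   0.11919813]
```

View pics/end.png

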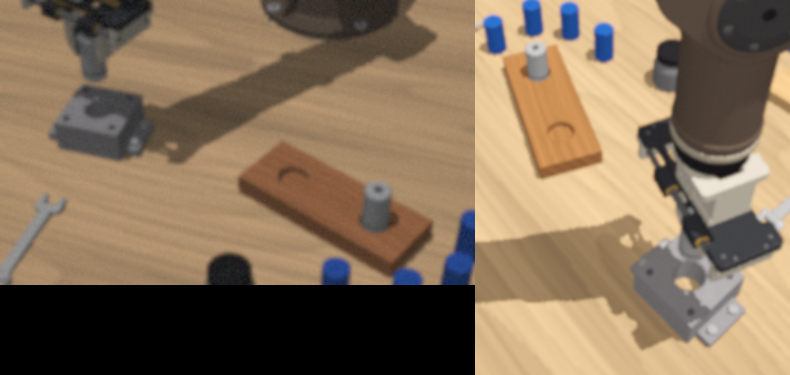

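The crop shows the heavy pin held upright above the bore at (93,60) left and (693,240) right. The lighter pin stands in the left recess at (376,205). The other objects look undisturbed and the arm is at rest, so I'm handing in.

```bash
python3 -c "
from cell import arm
print(arm.sign_off())"
```

```text
the job is handed in; nothing more can be done
None
```

The job is handed in with no verdict returned: the right pin is the heavier (about 4.8 N against 2.6 N) and is held at rest about 6 cm above the bore, with the lighter pin back in the left recess.

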